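Take the pressing weight off the safety hook and load the book stack

TASK

Take the steel pressing weight by its bail off the safety hook: push the bail against the hook's sprung keeper until the mouth is open, then lift it out past the nib, without forcing the hook. Then set the weight down gently, upright and flat, in the middle of the top board of the book stack, and let go of it; leave the two small brass discs on the board where they are.

Things in the scene. Friction and masses are not known exactly. Their poses are not given: they have to be found in the camera images.
- weight_center (a point): Steel weight, 0.48-0.72 kg, 90 mm tall: block 60 (x) x 70 (y) x 20 mm with a rigid bail on top. Point: half-way up, 45 mm above the underside, 40 mm below the bar's middle. z up, y along the bar. Hangs by the bar on the hook, underside 120 mm above the table. At the end it must not be dropped: over 60 N on the stack spoils the book.
- weight_bar (a point): Middle of the bail's top bar: round, 10 mm diameter, along y. It joins two flat upright legs (16 mm wide in x, 5 mm thick, outer faces 56 mm apart in y, free for 60 mm below the bar). The legs can be pinched from outside, from above, one finger on each side of the hook. Axes as the weight's; at the start its x is within 0.04 rad of the stand's x.
- hook_stand: Fixed stand with a safety hook. Origin on the table below the hook's mouth; x from hook tip back to the post, z up. Post 22 mm thick, 239 mm tall, at x +150 mm on a base 110 x 130 x 14 mm; a steel arm 14 mm wide and thick runs forward from it. The hook is damaged if the weight ever presses on keeper, nib or tip with over 30 N.
- hook_tip (a point): Nominal inner wall of the hook's upturned tip (12 mm thick), at the height of the arm's flat top on which the bar hangs (200 mm above the table); axes as the stand. A nib reaches back (+x) 32 mm from the tip's top, underside 213, top 221 mm above the table. The arm's reach is hand-set: the true tip and keeper lie up to 12 mm nearer or farther along x, not measured.
- keeper_face (a point): Nominal front face of the sprung keeper, a metal block on the arm, 36 mm behind the tip wall (same unknown 12 mm shift), top 221 mm. It slides back +x 9.5 mm to a solid stop; spring 6 N rising to 12 N. Shut, the mouth from nib to keeper is 4 mm; at the stop 13.5 mm, and the bar passes straight up; under 6 mm of travel it does not. The bar hangs anywhere between.
- hook_exit (a point): Point over the hook, 30 mm above the arm's top: with the bar's middle this high it is above nib and keeper, and the weight can be drawn away along the stand's -x. Feel for the stop: with the weight's load just taken off the arm (bar raised 1-2 mm; 3 mm of room under the nib) the push grows smoothly to 12 N, then steeply. Keep pressing while lifting.
- board_top (a point): Middle of the upper face of the book stack, where the weight must stand. The stack is fixed: a book between two pale wooden boards of 180 (x) x 140 (y) mm; this point is 56 mm above the table; x and y along the board's edges, z up.
- disc_a_center (a point): Small loose brass disc, 28 mm diameter, 24 mm tall, standing on the board near its +x +y corner (about 68, 50 mm from the middle); the point is its centre. To be left there.
- disc_b_center (a point): The same kind of disc near the board's -x -y corner. To be left there.
Not all that is in view belongs to the job. Leave any red or turquoise look-alike of the part that bears weight_center alone. What is shaped like the part that bears board_top but red is not meant.

How it is judged:
By the outcome, as a careful person would: the job done as asked, in the order asked, and still so for the second after the job is handed in, with the robot touching nothing.
It also fails if it takes over 59 s, if anything falls off the work surface, if the arm or the gripper's body presses on something with over 40 N, if the wrist force passes 120 N, or if a joint passes its speed limit or range.

ROBOT

A 6-joint arm with a two-finger parallel gripper is mounted at the origin on the work surface. World frame = base frame: x ahead of the robot, y to its left, z up, the work surface at z = 0. Lengths are in m, angles in rad, forces in N, time in s.
With the tool pointing down it reaches from about 0.225 to 0.875 m from the base axis. Payload 3.4 kg.
Tool frame: the origin (TCP) lies at the very end of the fingers, on their centre line; the grasp point (between the pads) lies 19 mm behind it (manip.hold_point_z is the distance from the TCP to the grasp point, in m); z points along the fingers, x is the direction in which the jaws open and shut, and the axes are right-handed (so a half turn about z gives the same grasp; the last joint's range is limited). The gripper opens to 85 mm and grips with 20 to 120 N. Pads are 22 mm wide; open, the fingers measure 114 mm over their backs; the gripper's body (76 mm by 85 mm) begins 54 mm behind the grasp point. The pads swing forward as they close: fully open they stand 13 mm farther back than shut.
Start: joints at [-1.257, 0.276, 1.505, -0, 1.361, -0.121], TCP at [0.242, -0.522, 0.231] pointing down, gripper open.
Joint ranges: [-2.89, 2.89], [-0.75, 2.08], [0.22, 2.7], [-1.18, 4.32], [0.11, 2.71], [-2.7, 2.7]. Speed limits (rad/s): [2.57, 2.57, 3.14, 3.14, 3.14, 3.14].

INTERFACE

Orientations are given as a unit quaternion [w, x, y, z].
In Python, from rig import telemetry, cams, manip, finder gives the robot as it stands. The module is installed in compiled form; this text tells all that it offers.
- The arm moves only by the tool carry_out, never from a script. Its argument "rows" is a list that holds one entry, the list of rows, each a list of 5 numbers: the gripper's target within -1 to 1 (fully open at 1, half-way at 0, shut at -1), then the shift along the world's x, y, z in cm, then the turn about the world's z in rad. A call has 1 to 12 rows; each row shifts and turns the commanded pose from where the row before left it; what a row does not reach is not made up. A row lasts 1/10 s, in which the tool goes at most 50 mm and 8.59 degrees, less where a joint would pass 70% of its speed; a pose out of reach is approached as far as the arm can. A call with a gripper value outside its range is refused whole. The fingers move at their own pace and stop on an object; "force" is the grip in N (left out, the last holds). Time passes only in rows, so rows that do not move let the fingers close. It gives the time, the measured TCP pose, the force and the opening at its end, in the units of the state.
- telemetry.get_state(): the state, without advancing time (a new reading comes with each control period).
- cams.get_image(name): name is "side" or "top"; returns a dict with "image" (420x560x3 uint8, red, green, blue), "camera_matrix" (3x3 intrinsics, pixels), "eye" and "attitude" of the camera in the world. Camera axes: x right, y down, z forward; pixel columns grow to the right and rows downward; lengths in m; the calibration is good to about 2 mm. A picture is of the moment at which its call begins. There is no depth.
- manip.sign_off(): hands the job in, once; it reports no verdict.
Trained networks look in a picture, given as the dict that the camera call returned (one of the last four; its "shot" number tells which), for a name from the list of things; names that differ only in an ending like _2 or _b are one class to them, and where a whole thing is asked for, a point or a joint stands for the part that bears it (a point fixed in the world has none). Each returns a list of dicts, best first, with "confidence" (0 to 1); they miss things now and then, are a little off and sometimes report something else, mostly with a low value. They report only what shows in the picture. A call takes as long as a camera call. They do not tell look-alikes from the thing itself.
- finder.boxes_of(picture, thing): "xy" ([column, row] in pixels, amid what is visible of it).
The state is a dict: "clock": time; "qpos": joint angles; "qd": joint speeds; "effort": joint torques, N m; "position": TCP position; "ee_rot": TCP orientation; "contact_force": force on the tool from outside, world axes, zero at the start; "moment": the same for the moment, N m; "width": finger opening in m.
Only numpy, scipy, OpenCV 4.12 (cv2) and the standard library are available. Lean on these libraries where they do the work, as an engineer would, in place of code of your own. Each camera call takes 0.05 s, during which the arm holds its last target.

## Working session

There is one attempt and no reset: what is moved stays moved. The work goes in short steps, Python scripts to look and compute and a tool call to move; the robot and the scene stay as the last step left them, time stands still between calls to the robot, and variables do not carry over. Pictures are saved under pics/ and viewed, and the job is handed in when it is done.

Besides the shell and the picture viewer there is one more tool, called after "Request:" by a JSON object that holds its "name" and its "arguments", one argument or row to a line. carry_out: Moves the arm, as the interface text tells. Its arguments: {"type":"object","properties":{"rows":{"type":"array","items":{"type":"array","items":{"type":"array","items":{"type":"number"}}}},"force":{"type":"number"}},"required":["rows"]}

```bash
mkdir -p pics; cat > h.py <<'E'
import numpy as np, cv2
from rig import telemetry, cams, manip, finder
from scipy.spatial.transform import Rotation as R
E
python3 - <<'E'
from h import *
s=telemetry.get_state(); print(s)
for n in("side","top"):
    p=cams.get_image(n); cv2.imwrite(f"pics/{n}0.png",p["image"][:,:,::-1])
    print(n,p["camera_matrix"],p["eye"],p["attitude"],p.get("shot"))
    for t in["weight_center","weight_bar","hook_stand","hook_tip","keeper_face","hook_exit","board_top","disc_a_center"]:
        print(t,[(np.round(d["xy"],1).tolist(),round(d["confidence"],2)) for d in finder.boxes_of(p,t)])
print(telemetry.get_state()["clock"], manip.hold_point_z)
E
```

```text
{'clock': 0.0, 'qpos': array([-1.25699357e+00,  2.76582707e-01,  1.50613765e+00,  1.83744720e-05,
        1.36069999e+00, -1.21016783e-01]), 'qd': array([-7.19882075e-05, -1.79376048e-04, -1.41399310e-03, -2.22575406e-04,
        5.30600590e-04,  5.94506487e-05]), 'effort': array([-1.62741389e-04, -4.16772079e+01, -2.45806646e+01,  2.68786346e-05,
        1.11362411e-02, -1.69828337e-05]), 'position': array([ 0.24204399, -0.52098842,  0.23044492]), 'ee_rot': array([-5.87928346e-04,  8.42983411e-01, -5.37938783e-01, -6.99665412e-04]), 'contact_force': array([-0.62698278, -0.78387086,  0.44287372]), 'moment': array([-0.03746   , -0.02905326, -0.01901954]), 'width': 0.08528486363876335}
side [[404.21065983   0.         279.07864654]
 [  0.         404.21065983 199.41583304]
 [  0.           0.           1.        ]] [0.18403365 0.61994152 0.76890576] [ 0.10217995 -0.17355961  0.87140267 -0.44731834] 1
weight_center [([254.1, 312.3], 0.95), ([267.8, 391.9], 0.65), ([200.9, 312.5], 0.63)]
weight_bar [([255.7, 312.9], 0.8), ([206.1, 312.4], 0.73), ([271.3, 392.9], 0.71)]
hook_stand [([148.9, 320.7], 0.79), ([295.7, 215.6], 0.18)]
hook_tip [([146.7, 319.5], 0.95)]
keeper_face [([146.2, 315.4], 0.75)]
hook_exit [([148.0, 320.8], 0.7)]
board_top [([335.7, 161.5], 0.8), ([270.7, 235.8], 0.66)]
disc_a_center [([148.0, 320.0], 0.27)]
top [[409.70158017   0.         273.9438497 ]
 [  0.         409.70158017 208.91799975]
 [  0.           0.           1.        ]] [ 0.42389601 -0.15528244  1.39033509] [-0.0144064   0.71283546 -0.70025357  0.03609696] 2
weight_center [([187.1, 211.3], 0.93)]
weight_bar [([142.0, 245.7], 0.66), ([145.6, 200.2], 0.59), ([187.6, 212.8], 0.56)]
hook_stand [([145.5, 160.2], 0.85)]
hook_tip [([148.1, 162.7], 0.87)]
keeper_face [([144.4, 160.3], 0.7)]
hook_exit [([147.0, 159.4], 0.9)]
board_top [([400.3, 216.5], 0.69)]
disc_a_center [([246.1, 178.0], 0.55), ([144.3, 200.7], 0.18)]
0.9 0.0187
```

View pics/side0.png

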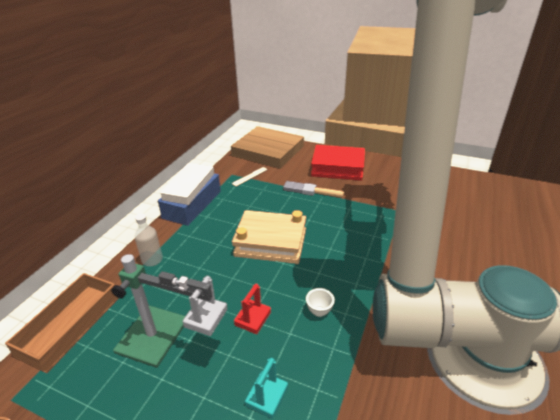

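View pics/top0.png

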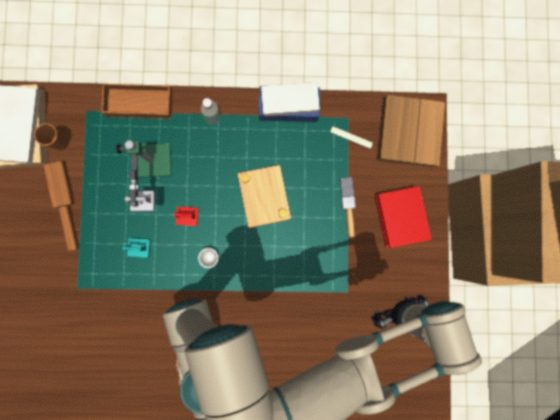

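```bash
python3 - <<'E'
import cv2,numpy as np
t=cv2.imread("pics/top0.png"); s=cv2.imread("pics/side0.png")
cv2.imwrite("pics/z1.png",cv2.resize(t[130:230,100:220],None,fx=6,fy=6,interpolation=cv2.INTER_CUBIC))
cv2.imwrite("pics/z2.png",cv2.resize(t[155:240,225:305],None,fx=7,fy=7,interpolation=cv2.INTER_CUBIC))
cv2.imwrite("pics/z3.png",cv2.resize(s[245:365,105:245],None,fx=5,fy=5,interpolation=cv2.INTER_CUBIC))
cv2.imwrite("pics/z4.png",cv2.resize(s[200:270,220:320],None,fx=7,fy=7,interpolation=cv2.INTER_CUBIC))
E
```

```text
(no output)
```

View pics/z1.png

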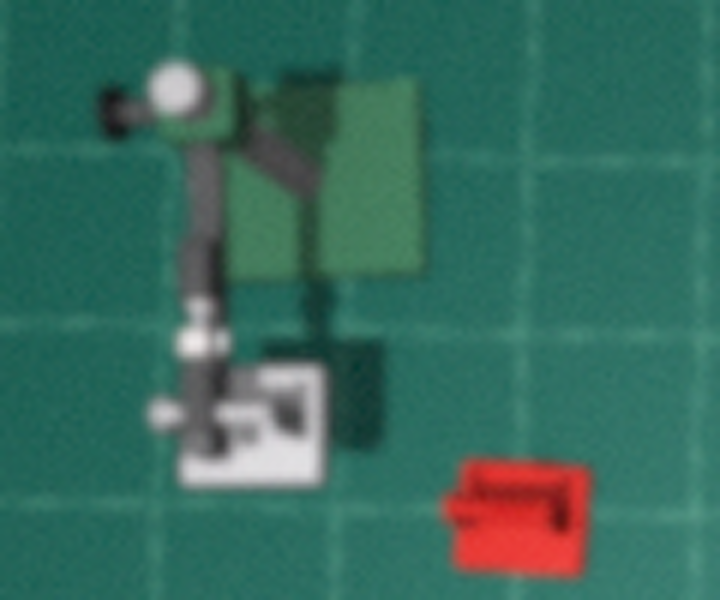

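View pics/z2.png

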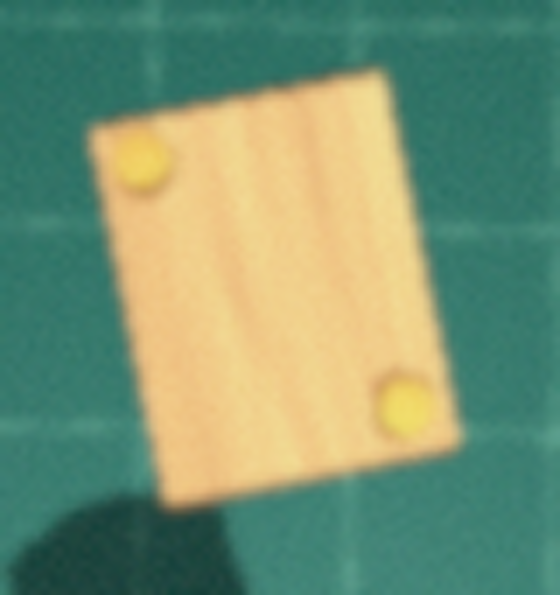

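View pics/z3.png

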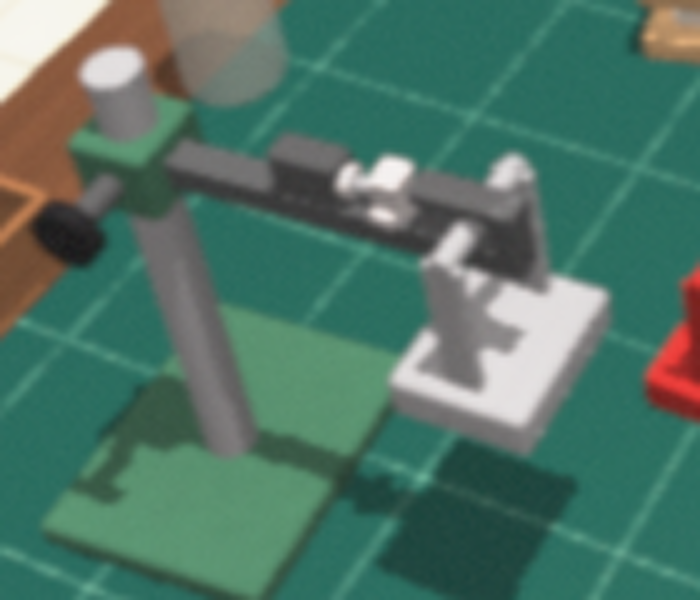

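View pics/z4.png

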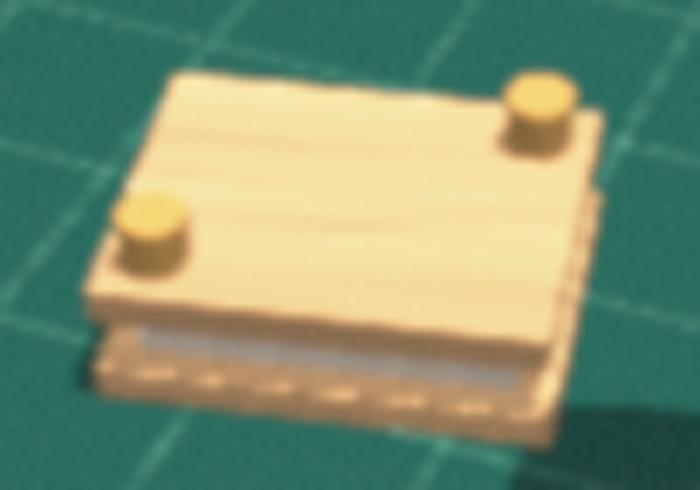

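```bash
cat >> h.py <<'E'
C={"side":(np.array([[404.21065983,0,279.07864654],[0,404.21065983,199.41583304],[0,0,1]]),[0.18403365,0.61994152,0.76890576],[0.10217995,-0.17355961,0.87140267,-0.44731834]),
"top":(np.array([[409.70158017,0,273.9438497],[0,409.70158017,208.91799975],[0,0,1]]),[0.42389601,-0.15528244,1.39033509],[-0.0144064,0.71283546,-0.70025357,0.03609696])}
def ray(cam,uv):
    K,e,q=C[cam]; r=R.from_quat(np.array(q)[[1,2,3,0]])
    return np.array(e),r.apply(np.linalg.solve(K,[uv[0],uv[1],1]))
def at(cam,uv,z):
    e,d=ray(cam,uv); return e+d*(z-e[2])/d[2]
def proj(cam,P):
    K,e,q=C[cam]; r=R.from_quat(np.array(q)[[1,2,3,0]])
    p=r.inv().apply(np.array(P)-np.array(e))@K.T; return p[...,:2]/p[...,2:]
def z2p(z,off,s): return (np.array(z)+.5)/s-.5+np.array(off)
E
python3 - <<'E'
from h import *
np.set_printoptions(precision=4,suppress=True)
def show(n,cam,zs,off,s,z):
    P=np.array([at(cam,z2p(a,off,s),z) for a in zs]); print(n,P[:,:2].tolist() if 0 else P[:,:2].round(4).tolist(),"mean",P.mean(0).round(4)); return P
b=show("board top","top",[(90,128),(385,68),(462,438),(165,508)],(225,155),7,.056)
for i in range(4):
    d=b[(i+1)%4]-b[i]; print(np.hypot(*d[:2]).round(4),np.degrees(np.arctan2(d[1],d[0])).round(2))
b2=show("board side","side",[(175,72),(605,112),(548,345),(88,292)],(220,200),7,.056)
for i in range(4):
    d=b2[(i+1)%4]-b2[i]; print(np.hypot(*d[:2]).round(4),np.degrees(np.arctan2(d[1],d[0])).round(2))
show("disc top","top",[(143,158),(405,402)],(225,155),7,.08)
show("disc side","side",[(150,215),(542,95)],(220,200),7,.08)
w=show("block top","top",[(325,365),(325,487),(180,487)],(100,130),6,.14); print((w[0]+w[2])/2)
for i in range(2):
    d=w[(i+1)]-w[i]; print(np.hypot(*d[:2]).round(4),np.degrees(np.arctan2(d[1],d[0])).round(2))
w=show("block side","side",[(392,378),(527,430),(610,290)],(105,245),5,.14); print((w[0]+w[2])/2)
for i in range(2):
    d=w[(i+1)]-w[i]; print(np.hypot(*d[:2]).round(4),np.degrees(np.arctan2(d[1],d[0])).round(2))
show("bar ends top","top",[(165,415)],(100,130),6,.205)
show("bar ends side","side",[(450,245),(512,165)],(105,245),5,.205)
show("post","top",[(175,88)],(100,130),6,.239); show("post","side",[(112,68)],(105,245),5,.239)
a=show("arm","top",[(205,170),(207,445)],(100,130),6,.21); d=a[0]-a[1]; print(np.degrees(np.arctan2(d[1],d[0])))
for c,z,o,s in(("top",[(415,78),(425,272)],(100,130),6),("side",[(42,522),(262,598),(400,350),(235,305)],(105,245),5)):
    a=show("base",c,z,o,s,.014)
    for i in range(len(a)-1):
        d=a[i+1]-a[i]; print(np.hypot(*d[:2]).round(4),np.degrees(np.arctan2(d[1],d[0])).round(2))
E
```

```text
board top [[0.636, -0.0737], [0.6675, -0.2115], [0.4939, -0.2502], [0.4588, -0.1126]] mean [ 0.564 -0.162  0.056]
0.1413 -77.13
0.1779 -167.44
0.1421 104.29
0.1814 12.36
board side [[0.6684, -0.2104], [0.4907, -0.2508], [0.4618, -0.1105], [0.6353, -0.0733]] mean [ 0.5641 -0.1613  0.056 ]
0.1823 -167.18
0.1433 101.63
0.1774 12.11
0.1411 -76.4
disc top [[0.6188, -0.0998], [0.5087, -0.2221]] mean [ 0.5637 -0.161   0.08  ]
disc side [[0.6193, -0.0978], [0.5077, -0.2227]] mean [ 0.5635 -0.1603  0.08  ]
block top [[0.5632, 0.1739], [0.5013, 0.1715], [0.4999, 0.244]] mean [0.5215 0.1965 0.14  ]
[0.5316 0.209  0.14  ]
0.062 -177.86
0.0725 91.08
block side [[0.5602, 0.2433], [0.5001, 0.2441], [0.5039, 0.1746]] mean [0.5214 0.2207 0.14  ]
[0.532 0.209 0.14 ]
0.0601 179.26
0.0697 -86.84
bar ends top [[0.5304, 0.2318]] mean [0.5304 0.2318 0.205 ]
bar ends side [[0.5355, 0.2243], [0.5354, 0.1815]] mean [0.5354 0.2029 0.205 ]
post [[0.6816, 0.2225]] mean [0.6816 0.2225 0.239 ]
post [[0.6828, 0.2219]] mean [0.6828 0.2219 0.239 ]
arm [[0.6485, 0.2161], [0.516, 0.2098]] mean [0.5822 0.213  0.21  ]
2.7441708924356756
base [[0.7409, 0.1628], [0.6308, 0.1534]] mean [0.6859 0.1581 0.014 ]
0.1105 -175.12
base [[0.7324, 0.2884], [0.6221, 0.2817], [0.6412, 0.1532], [0.7294, 0.1606]] mean [0.6813 0.221  0.014 ]
0.1104 -176.52
0.1299 -81.59
0.0885 4.84
```

Request:
{"name": "carry_out", "arguments": {
  "rows": [
    [[1, 0, 0, 3, 0], [1, 1.8, 4.5, 0.5, -0.025], [1, 1.8, 4.5, 0.5, -0.025], [1, 1.8, 4.5, 0.5, -0.025], [1, 1.8, 4.5, 0.5, -0.025], [1, 1.8, 4.5, 0.5, -0.025], [1, 1.8, 4.5, 0.5, -0.025], [1, 1.8, 4.5, 0.5, -0.025], [1, 1.8, 4.5, 0.5, -0.025], [1, 1.8, 4.5, 0.5, -0.025], [1, 1.8, 4.5, 0.5, -0.025], [1, 1.8, 4.5, 0.5, -0.025]]
  ],
  "force": 60
}}

```text
clock: 2.1
position: [0.4405, -0.0246, 0.3169]
ee_rot: [-0.0, 0.761, -0.649, 0.001]
contact_force: [0.2, -0.7, 1.0]
width: 0.0855
```

Request:
{"name": "carry_out", "arguments": {
  "rows": [
    [[1, 1.8, 4.5, 0, -0.025], [1, 1.8, 4.5, 0, -0.025], [1, 1.8, 4.5, 0, -0.025], [1, 1.8, 4.5, 0, -0.025], [1, 1.8, 4.5, 0, -0.025], [1, 0, 1, 0, 0], [1, 0, 0, 0, 0], [1, 0, 0, 0, 0]]
  ]
}}

```text
clock: 2.9
position: [0.5297, 0.2075, 0.3162]
ee_rot: [0.001, 0.719, -0.695, 0.0]
contact_force: [0.5, -0.3, -0.2]
width: 0.0855
```

Request:
{"name": "carry_out", "arguments": {
  "rows": [
    [[1, 0.2, 0.15, -4, 0], [1, 0, 0, -4, 0], [1, 0, 0, 0, 0], [1, 0, 0, 0, 0]]
  ]
}}

```text
clock: 3.3
position: [0.5321, 0.2085, 0.2371]
ee_rot: [0.0, 0.719, -0.695, 0.0]
contact_force: [0.1, 0.4, 0.3]
width: 0.0857
```

```bash
python3 - <<'E'
from h import *
s=telemetry.get_state(); print(s["position"],s["contact_force"])
a=cams.get_image("side")["image"][:,:,::-1];b=cams.get_image("top")["image"][:,:,::-1]
cv2.imwrite("pics/a1.png",np.hstack([cv2.resize(a[230:350,100:260],(400,300),interpolation=cv2.INTER_CUBIC),cv2.resize(b[120:240,80:240],(400,300),interpolation=cv2.INTER_CUBIC)]))
E
```

```text
[0.53211696 0.20848154 0.2371041 ] [0.08764883 0.43380969 0.28274896]
```

View pics/a1.png

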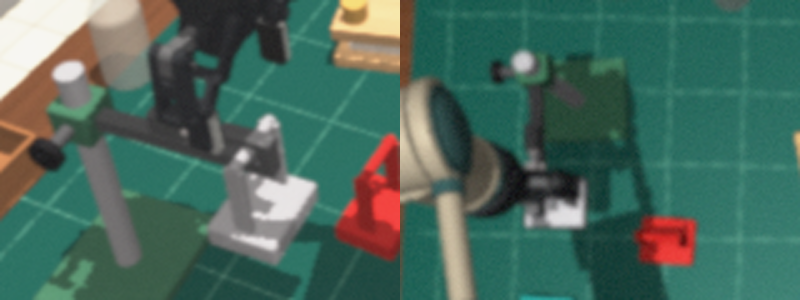

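```bash
python3 - <<'E'
from h import *
c=lambda cam,P,o:((proj(cam,np.array(P))-o)*2.5).round(0).tolist()
for z in(.237,.25): print(c("side",[.532,.208+.0495,z],[100,230]),c("side",[.532,.208-.0495,z],[100,230]))
print("bar ends",c("side",[[.532,.237,.205],[.532,.181,.205],[.532,.209,.205]],[100,230]))
print("blk",c("side",[[.502,.244,.14],[.562,.244,.14],[.502,.174,.14]],[100,230]))
E
```

```text
[208.0, 163.0] [282.0, 70.0]
[204.0, 150.0] [280.0, 57.0]
bar ends [[231.0, 173.0], [272.0, 120.0], [252.0, 146.0]]
blk [[273.0, 251.0], [205.0, 225.0], [319.0, 182.0]]
```

Request:
{"name": "carry_out", "arguments": {
  "rows": [
    [[1, 0, 0, -1.5, 0], [1, 0, 0, -1.5, 0], [1, 0, 0, -1.5, 0], [1, 0, 0, -1.5, 0], [1, 0, 0, -0.9, 0], [1, 0, 0, 0, 0], [1, 0, 0, 0, 0]]
  ]
}}

```text
clock: 4.1
position: [0.5331, 0.2101, 0.1687]
ee_rot: [-0.001, 0.719, -0.695, 0.001]
contact_force: [-0.1, -0.3, -0.3]
width: 0.0854
```

```bash
python3 - <<'E'
from h import *
s=telemetry.get_state(); print(s["position"],s["contact_force"])
a=cams.get_image("side")["image"][:,:,::-1]
cv2.imwrite("pics/a2.png",cv2.resize(a[230:350,100:260],(800,600),interpolation=cv2.INTER_CUBIC))
E
```

```text
[0.53312123 0.21008776 0.16865996] [-0.05783504 -0.3475327  -0.34177365]
```

View pics/a2.png

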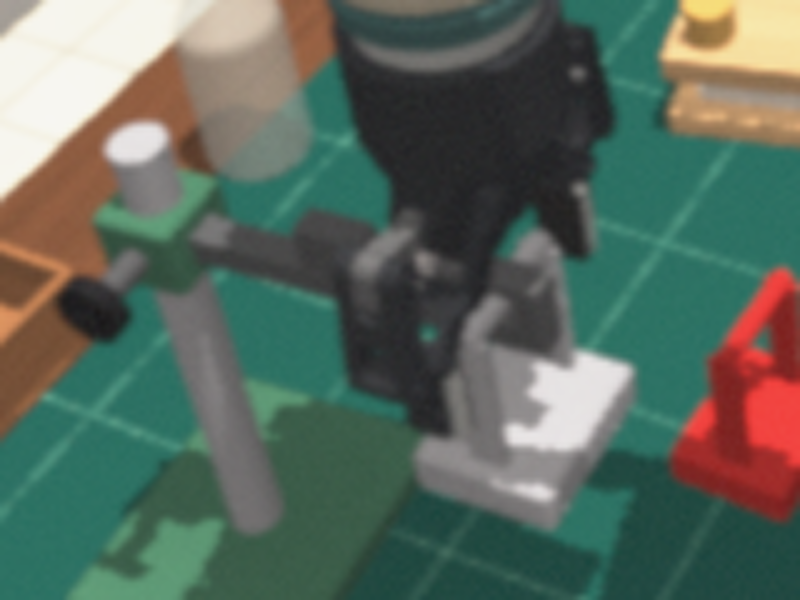

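Request:
{"name": "carry_out", "arguments": {
  "rows": [
    [[-1, 0, 0, 0, 0], [-1, 0, 0, 0, 0], [-1, 0, 0, 0, 0], [-1, 0, 0, 0, 0], [-1, 0, 0, 0, 0], [-1, 0, 0, 0, 0]]
  ],
  "force": 80
}}

```text
clock: 4.75
position: [0.533, 0.2093, 0.1686]
ee_rot: [-0.0, 0.719, -0.695, 0.001]
contact_force: [0.5, -2.5, 5.1]
width: 0.0552
```

```bash
cat > st.py <<'E'
from h import *
s=telemetry.get_state(); print(s["clock"],s["position"].round(4),s["contact_force"].round(2),s["moment"].round(3),round(s["width"],4),s["ee_rot"].round(4))
E
python3 st.py
```

```text
4.75 [0.533  0.2093 0.1686] [ 0.46 -2.52  5.15] [-0.39   0.07  -0.032] 0.0552 [-4.000e-04  7.193e-01 -6.947e-01  1.300e-03]
```

Request:
{"name": "carry_out", "arguments": {
  "rows": [
    [[-1, 0, 0, 0.05, 0], [-1, 0, 0, 0.05, 0], [-1, 0, 0, 0, 0]]
  ]
}}

```text
clock: 5.05
position: [0.5329, 0.2093, 0.1687]
ee_rot: [-0.0, 0.719, -0.695, 0.001]
contact_force: [2.2, -4.0, 4.0]
width: 0.0549
```

Request:
{"name": "carry_out", "arguments": {
  "rows": [
    [[-1, 0, 0, 0.05, 0], [-1, 0, 0, 0, 0], [-1, 0, 0, 0, 0]]
  ]
}}

```text
clock: 5.35
position: [0.5327, 0.2097, 0.1687]
ee_rot: [0.0, 0.719, -0.695, 0.001]
contact_force: [2.5, -4.0, 1.5]
width: 0.0553
```

```bash
python3 st.py
```

```text
5.35 [0.5327 0.2097 0.1687] [ 2.46 -3.96  1.54] [-0.634 -0.402 -0.039] 0.0553 [ 0.000e+00  7.193e-01 -6.947e-01  5.000e-04]
```

Request:
{"name": "carry_out", "arguments": {
  "rows": [
    [[-1, 0, 0, 0.1, 0], [-1, 0, 0, 0, 0], [-1, 0, 0, 0, 0]]
  ]
}}

```text
clock: 5.65
position: [0.5312, 0.2106, 0.1689]
ee_rot: [0.001, 0.719, -0.695, -0.001]
contact_force: [-0.5, 0.1, -5.1]
width: 0.0549
```

Request:
{"name": "carry_out", "arguments": {
  "rows": [
    [[-1, 0, 0, 0.1, 0], [-1, 0, 0, 0, 0], [-1, 0, 0, 0, 0]]
  ]
}}

```text
clock: 5.95
position: [0.5314, 0.2101, 0.1701]
ee_rot: [0.001, 0.719, -0.695, -0.001]
contact_force: [0.2, -0.3, -6.9]
width: 0.0552
```

Request:
{"name": "carry_out", "arguments": {
  "rows": [
    [[-1, 0, 0, 0.05, 0], [-1, 0, 0, 0, 0], [-1, 0, 0, 0, 0]]
  ]
}}

```text
clock: 6.25
position: [0.5322, 0.21, 0.1713]
ee_rot: [0.0, 0.719, -0.695, -0.0]
contact_force: [-0.5, -0.5, -5.7]
width: 0.055
```

```bash
python3 st.py
```

```text
6.25 [0.5322 0.21   0.1713] [-0.47 -0.54 -5.73] [-0.036  0.057 -0.029] 0.055 [ 1.000e-04  7.193e-01 -6.947e-01 -0.000e+00]
```

Request:
{"name": "carry_out", "arguments": {
  "rows": [
    [[-1, 0.15, 0.01, 0, 0], [-1, 0.15, 0.01, 0, 0], [-1, 0.15, 0.01, 0, 0], [-1, 0, 0, 0, 0]]
  ]
}}

```text
clock: 6.65
position: [0.5371, 0.2103, 0.1714]
ee_rot: [-0.0, 0.719, -0.695, 0.0]
contact_force: [-0.5, 0.2, -6.4]
width: 0.0554
```

Request:
{"name": "carry_out", "arguments": {
  "rows": [
    [[-1, 0.15, 0.01, 0, 0], [-1, 0.15, 0.01, 0, 0], [-1, 0, 0, 0, 0]]
  ]
}}

```text
clock: 6.95
position: [0.5401, 0.2105, 0.1713]
ee_rot: [-0.0, 0.719, -0.695, 0.0]
contact_force: [-0.1, 0.0, -7.8]
width: 0.0554
```

Request:
{"name": "carry_out", "arguments": {
  "rows": [
    [[-1, 0.15, 0.01, 0, 0], [-1, 0.15, 0.01, 0, 0], [-1, 0, 0, 0, 0]]
  ]
}}

```text
clock: 7.25
position: [0.5431, 0.2107, 0.1713]
ee_rot: [-0.0, 0.719, -0.695, 0.0]
contact_force: [-0.1, 0.8, -6.8]
width: 0.055
```

```bash
python3 st.py
```

```text
7.25 [0.5431 0.2107 0.1713] [-0.15  0.76 -6.82] [-0.011 -0.004  0.   ] 0.055 [-1.000e-04  7.193e-01 -6.947e-01  2.000e-04]
```

Request:
{"name": "carry_out", "arguments": {
  "rows": [
    [[-1, 0.15, 0.01, 0, 0], [-1, 0.15, 0.01, 0, 0], [-1, 0, 0, 0, 0]]
  ]
}}

```text
clock: 7.55
position: [0.5461, 0.2109, 0.1714]
ee_rot: [-0.0, 0.719, -0.695, 0.0]
contact_force: [-0.4, 0.4, -6.4]
width: 0.0552
```

Request:
{"name": "carry_out", "arguments": {
  "rows": [
    [[-1, 0.15, 0.01, 0, 0], [-1, 0.15, 0.01, 0, 0], [-1, 0, 0, 0, 0]]
  ]
}}

```text
clock: 7.85
position: [0.5491, 0.2111, 0.1714]
ee_rot: [-0.0, 0.719, -0.695, 0.0]
contact_force: [0.0, 0.1, -6.7]
width: 0.0551
```

Request:
{"name": "carry_out", "arguments": {
  "rows": [
    [[-1, 0.15, 0.01, 0, 0], [-1, 0.15, 0.01, 0, 0], [-1, 0, 0, 0, 0]]
  ]
}}

```text
clock: 8.15
position: [0.5521, 0.2113, 0.1713]
ee_rot: [-0.0, 0.719, -0.695, 0.0]
contact_force: [0.5, -0.3, -7.2]
width: 0.0549
```

```bash
python3 st.py
```

```text
8.15 [0.5521 0.2113 0.1713] [ 0.51 -0.27 -7.24] [-0.028 -0.013  0.012] 0.0549 [-1.000e-04  7.193e-01 -6.947e-01  2.000e-04]
```

Request:
{"name": "carry_out", "arguments": {
  "rows": [
    [[-1, 0.1, 0.005, 0, 0], [-1, 0.1, 0.005, 0, 0], [-1, 0, 0, 0, 0]]
  ]
}}

```text
clock: 8.45
position: [0.5537, 0.2114, 0.1713]
ee_rot: [0.0, 0.719, -0.695, -0.0]
contact_force: [0.2, 0.1, -6.4]
width: 0.0551
```

Request:
{"name": "carry_out", "arguments": {
  "rows": [
    [[-1, 0.1, 0.005, 0, 0], [-1, 0.1, 0.005, 0, 0], [-1, 0, 0, 0, 0]]
  ]
}}

```text
clock: 8.75
position: [0.554, 0.2114, 0.1712]
ee_rot: [0.001, 0.719, -0.695, -0.001]
contact_force: [-4.7, -0.5, -3.7]
width: 0.055
```

Request:
{"name": "carry_out", "arguments": {
  "rows": [
    [[-1, 0.1, 0.005, 0, 0], [-1, 0.1, 0.005, 0, 0], [-1, 0, 0, 0, 0]]
  ]
}}

```text
clock: 9.05
position: [0.5553, 0.2114, 0.1712]
ee_rot: [0.002, 0.719, -0.695, -0.002]
contact_force: [-6.2, 0.4, -3.9]
width: 0.0551
```

```bash
python3 st.py
```

```text
9.05 [0.5553 0.2114 0.1712] [-6.16  0.41 -3.88] [-0.043  0.967  0.035] 0.0551 [ 0.0019  0.7194 -0.6946 -0.0016]
```

Request:
{"name": "carry_out", "arguments": {
  "rows": [
    [[-1, 0.1, 0.005, 0, 0], [-1, 0.1, 0.005, 0, 0], [-1, 0, 0, 0, 0]]
  ]
}}

```text
clock: 9.35
position: [0.5569, 0.2115, 0.1711]
ee_rot: [0.002, 0.719, -0.695, -0.002]
contact_force: [-8.1, -0.0, -2.6]
width: 0.055
```

Request:
{"name": "carry_out", "arguments": {
  "rows": [
    [[-1, 0.1, 0.005, 0, 0], [-1, 0.1, 0.005, 0, 0], [-1, 0, 0, 0, 0]]
  ]
}}

```text
clock: 9.65
position: [0.5584, 0.2117, 0.1711]
ee_rot: [0.003, 0.719, -0.695, -0.002]
contact_force: [-8.7, -0.5, -2.8]
width: 0.0555
```

Request:
{"name": "carry_out", "arguments": {
  "rows": [
    [[-1, 0.1, 0.005, 0, 0], [-1, 0.1, 0.005, 0, 0], [-1, 0, 0, 0, 0]]
  ]
}}

```text
clock: 9.95
position: [0.5599, 0.2117, 0.1711]
ee_rot: [0.003, 0.719, -0.695, -0.003]
contact_force: [-10.0, -0.6, -1.4]
width: 0.0548
```

```bash
python3 st.py
```

```text
9.95 [0.5599 0.2117 0.1711] [-10.01  -0.64  -1.38] [-0.016  1.312  0.043] 0.0548 [ 0.003   0.7194 -0.6946 -0.0025]
```

Request:
{"name": "carry_out", "arguments": {
  "rows": [
    [[-1, 0.1, 0.005, 0, 0], [-1, 0.1, 0.005, 0, 0], [-1, 0, 0, 0, 0]]
  ]
}}

```text
clock: 10.25
position: [0.5615, 0.2119, 0.1711]
ee_rot: [0.003, 0.719, -0.695, -0.003]
contact_force: [-10.1, -0.5, -1.3]
width: 0.0549
```

Request:
{"name": "carry_out", "arguments": {
  "rows": [
    [[-1, 0.1, 0.005, 0, 0], [-1, 0.1, 0.005, 0, 0], [-1, 0, 0, 0, 0]]
  ]
}}

```text
clock: 10.55
position: [0.563, 0.2119, 0.1711]
ee_rot: [0.004, 0.719, -0.695, -0.003]
contact_force: [-11.8, -0.3, -1.3]
width: 0.055
```

Request:
{"name": "carry_out", "arguments": {
  "rows": [
    [[-1, 0.1, 0.005, 0, 0], [-1, 0, 0, 0, 0]]
  ]
}}

```text
clock: 10.75
position: [0.5634, 0.2119, 0.171]
ee_rot: [0.004, 0.719, -0.695, -0.004]
contact_force: [-12.8, -0.6, -0.5]
width: 0.0551
```

```bash
python3 st.py
```

```text
10.75 [0.5634 0.2119 0.171 ] [-12.82  -0.58  -0.53] [-0.042  1.625 -0.007] 0.0551 [ 0.0041  0.7194 -0.6946 -0.0036]
```

Request:
{"name": "carry_out", "arguments": {
  "rows": [
    [[-1, 0.1, 0.005, 0, 0], [-1, 0, 0, 0, 0]]
  ]
}}

```text
clock: 10.95
position: [0.5634, 0.212, 0.171]
ee_rot: [0.005, 0.719, -0.695, -0.004]
contact_force: [-14.9, -0.9, 1.4]
width: 0.0553
```

Request:
{"name": "carry_out", "arguments": {
  "rows": [
    [[-1, 0.1, 0.005, 0, 0], [-1, 0, 0, 0, 0]]
  ]
}}

```text
clock: 11.15
position: [0.5633, 0.212, 0.171]
ee_rot: [0.006, 0.719, -0.694, -0.005]
contact_force: [-16.2, -0.3, 2.0]
width: 0.0551
```

```bash
python3 st.py
```

```text
11.15 [0.5633 0.212  0.171 ] [-16.25  -0.32   2.03] [-0.086  2.204  0.099] 0.0551 [ 0.0057  0.7195 -0.6945 -0.0049]
```

Request:
{"name": "carry_out", "arguments": {
  "rows": [
    [[-1, 0, 0, 0.15, 0], [-1, 0, 0, 0.15, 0], [-1, 0, 0, 0, 0]]
  ]
}}

```text
clock: 11.45
position: [0.5632, 0.2119, 0.1715]
ee_rot: [0.007, 0.719, -0.694, -0.005]
contact_force: [-12.7, 0.9, -8.6]
width: 0.0551
```

Request:
{"name": "carry_out", "arguments": {
  "rows": [
    [[-1, 0, 0, 0.15, 0], [-1, 0, 0, 0, 0]]
  ]
}}

```text
clock: 11.65
position: [0.5632, 0.2117, 0.1726]
ee_rot: [0.007, 0.719, -0.694, -0.005]
contact_force: [-12.8, 0.4, -9.6]
width: 0.0549
```

```bash
python3 st.py
```

```text
11.65 [0.5632 0.2117 0.1726] [-12.77   0.43  -9.64] [-0.029  1.709  0.074] 0.0549 [ 0.0068  0.7195 -0.6945 -0.0054]
```

Request:
{"name": "carry_out", "arguments": {
  "rows": [
    [[-1, 0.15, 0.01, 0, 0], [-1, 0, 0, 0.1, 0], [-1, 0, 0, 0, 0]]
  ]
}}

```text
clock: 11.95
position: [0.5631, 0.2117, 0.1728]
ee_rot: [0.008, 0.719, -0.694, -0.007]
contact_force: [-14.7, 0.6, -12.1]
width: 0.0547
```

Request:
{"name": "carry_out", "arguments": {
  "rows": [
    [[-1, 0, 0, 0.1, 0], [-1, 0, 0, 0.1, 0], [-1, 0, 0, 0, 0]]
  ]
}}

```text
clock: 12.25
position: [0.5631, 0.2115, 0.1744]
ee_rot: [0.009, 0.719, -0.694, -0.007]
contact_force: [-14.4, -0.8, -13.0]
width: 0.0551
```

```bash
python3 st.py
```

```text
12.25 [0.5631 0.2115 0.1744] [-14.36  -0.8  -12.96] [-0.081  2.011  0.105] 0.0551 [ 0.0086  0.7195 -0.6944 -0.0066]
```

Request:
{"name": "carry_out", "arguments": {
  "rows": [
    [[-1, 0, 0, 0.1, 0], [-1, 0, 0, 0.1, 0], [-1, 0, 0, 0, 0]]
  ]
}}

```text
clock: 12.55
position: [0.5631, 0.2115, 0.1764]
ee_rot: [0.009, 0.719, -0.694, -0.007]
contact_force: [-13.9, -0.6, -12.8]
width: 0.0552
```

Request:
{"name": "carry_out", "arguments": {
  "rows": [
    [[-1, 0, 0, 0.1, 0], [-1, 0, 0, 0.1, 0], [-1, 0, 0, 0, 0]]
  ]
}}

```text
clock: 12.85
position: [0.5631, 0.2114, 0.1784]
ee_rot: [0.009, 0.719, -0.694, -0.007]
contact_force: [-14.0, -0.8, -12.3]
width: 0.0548
```

```bash
python3 st.py
```

```text
12.85 [0.5631 0.2114 0.1784] [-14.02  -0.85 -12.34] [-0.127  1.965  0.027] 0.0548 [ 0.0087  0.7195 -0.6944 -0.0065]
```

Request:
{"name": "carry_out", "arguments": {
  "rows": [
    [[-1, 0, 0, 0.15, 0], [-1, 0, 0, 0.15, 0], [-1, 0, 0, 0.1, 0], [-1, 0, 0, 0, 0]]
  ]
}}

```text
clock: 13.25
position: [0.5632, 0.2114, 0.1825]
ee_rot: [0.009, 0.719, -0.694, -0.006]
contact_force: [-15.4, -0.6, -12.6]
width: 0.0549
```

Request:
{"name": "carry_out", "arguments": {
  "rows": [
    [[-1, 0, 0, 0.1, 0], [-1, 0, 0, 0.1, 0], [-1, 0, 0, 0, 0]]
  ]
}}

```text
clock: 13.55
position: [0.5632, 0.2114, 0.1845]
ee_rot: [0.009, 0.719, -0.694, -0.006]
contact_force: [-14.7, -0.7, -12.7]
width: 0.0548
```

```bash
python3 st.py
```

```text
13.55 [0.5632 0.2114 0.1845] [-14.75  -0.66 -12.71] [-0.159  2.001  0.041] 0.0548 [ 0.0086  0.7195 -0.6944 -0.0064]
```

Request:
{"name": "carry_out", "arguments": {
  "rows": [
    [[-1, 0, 0, 0.15, 0], [-1, 0, 0, 0.15, 0], [-1, 0, 0, 0.1, 0], [-1, 0, 0, 0, 0]]
  ]
}}

```text
clock: 13.95
position: [0.5735, 0.2125, 0.1932]
ee_rot: [-0.001, 0.719, -0.695, 0.001]
contact_force: [-0.8, 0.0, -7.3]
width: 0.0549
```

Request:
{"name": "carry_out", "arguments": {
  "rows": [
    [[-1, 0, 0, 0.2, 0], [-1, 0, 0, 0.2, 0], [-1, 0, 0, 0, 0]]
  ]
}}

```text
clock: 14.25
position: [0.5729, 0.2123, 0.1974]
ee_rot: [-0.001, 0.719, -0.695, 0.0]
contact_force: [0.6, 0.4, -6.8]
width: 0.0553
```

```bash
python3 st.py
```

```text
14.25 [0.5729 0.2123 0.1974] [ 0.6   0.43 -6.76] [ 0.003 -0.014 -0.014] 0.0553 [-6.000e-04  7.192e-01 -6.948e-01  4.000e-04]
```

Request:
{"name": "carry_out", "arguments": {
  "rows": [
    [[-1, 0, 0, 0.2, 0], [-1, 0, 0, 0.1, 0], [-1, -0.5, -0.02, 0, 0], [-1, -1, -0.05, 0, 0], [-1, -1, -0.05, 0, 0], [-1, -1, -0.05, 0, 0], [-1, -0.5, -0.02, 0, 0], [-1, 0, 0, 0, 0]]
  ]
}}

```text
clock: 15.05
position: [0.531, 0.2104, 0.2001]
ee_rot: [0.0, 0.719, -0.695, -0.0]
contact_force: [-0.1, -0.3, -6.9]
width: 0.055
```

```bash
python3 st.py
```

```text
15.05 [0.531  0.2104 0.2001] [-0.13 -0.26 -6.92] [-0.02   0.039 -0.011] 0.055 [ 2.000e-04  7.194e-01 -6.946e-01 -1.000e-04]
```

Request:
{"name": "carry_out", "arguments": {
  "rows": [
    [[-1, -1, -0.05, 0, 0], [-1, -1.5, -0.05, 0, 0], [-1, -1.5, -0.1, 0, 0], [-1, -1.5, -0.05, 0, 0], [-1, -1.5, -0.1, 0, 0], [-1, -1, -0.05, 0, 0], [-1, 0, 0, 0, 0], [-1, 0, 0, 0, 0]]
  ]
}}

```text
clock: 15.85
position: [0.4527, 0.2066, 0.2002]
ee_rot: [-0.001, 0.719, -0.695, 0.001]
contact_force: [0.1, 0.9, -6.6]
width: 0.0548
```

```bash
python3 st.py; python3 - <<'E'
from h import *
a=cams.get_image("side")["image"][:,:,::-1]; cv2.imwrite("pics/a3s.png",a); 
cv2.imwrite("pics/a3.png",cv2.resize(a[230:350,120:280],(800,600),interpolation=cv2.INTER_CUBIC))
E
```

```text
15.85 [0.4527 0.2066 0.2002] [ 0.15  0.93 -6.62] [ 0.061 -0.027 -0.03 ] 0.0548 [-8.000e-04  7.194e-01 -6.946e-01  6.000e-04]
```

View pics/a3.png

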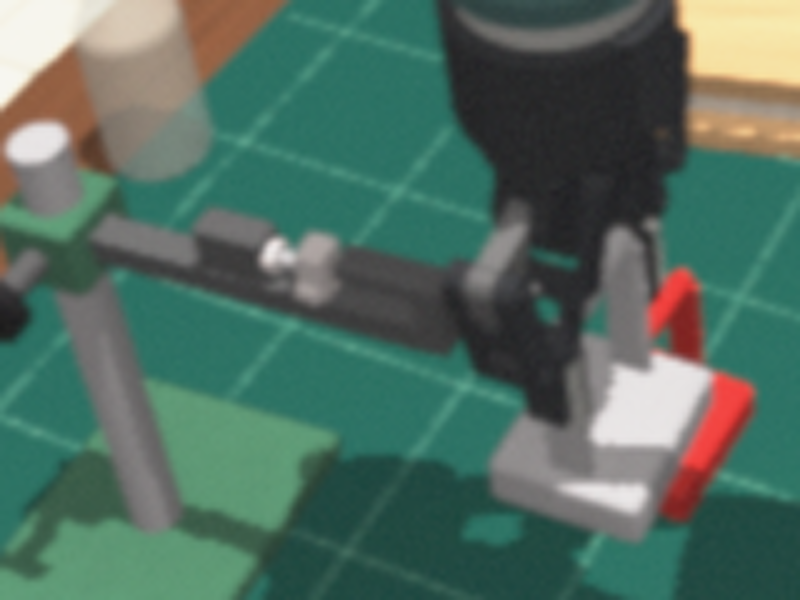

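```bash
python3 - <<'E'
from h import *
c0=np.array([.4517,.2066]); y=np.radians(2); X=np.array([np.cos(y),np.sin(y)]);Y=np.array([-np.sin(y),np.cos(y)])
a=cv2.imread("pics/a3.png")
def p(dx,dy,z): return ((proj("side",np.array([*(c0+X*dx+Y*dy),z]))-[120,230]+.5)*5).round().astype(int)
for z in(.1715,.1515):
    q=np.array([p(dx,dy,z) for dx,dy in((.03,.035),(-.03,.035),(-.03,-.035),(.03,-.035))]); cv2.polylines(a,[q],True,(0,0,255),1); print(q.tolist())
for s in(1,-1): cv2.line(a,tuple(int(v) for v in p(-.008,.028*s,.1715)),tuple(int(v) for v in p(-.008,.028*s,.2365)),(255,255,0),1)
cv2.imwrite("pics/a3o.png",a)
E
```

```text
[[491, 465], [643, 514], [721, 366], [578, 323]]
[[497, 500], [647, 549], [723, 401], [582, 358]]
```

View pics/a3o.png

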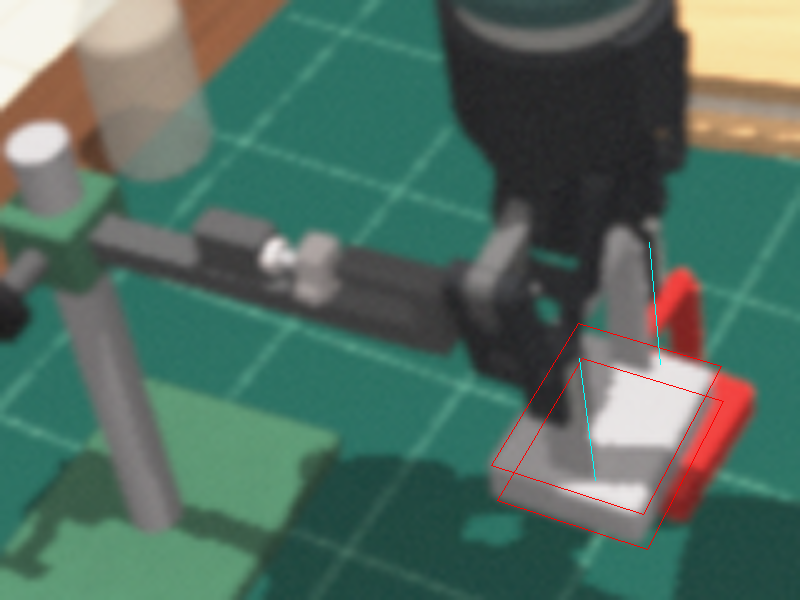

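Request:
{"name": "carry_out", "arguments": {
  "rows": [
    [[-1, 0, -1, 0, 0], [-1, 0, -2, 0, 0], [-1, 0.5, -2.5, 0, 0.015], [-1, 1, -3, 0, 0.02], [-1, 1, -3, 0, 0.02], [-1, 1, -3, 0, 0.02], [-1, 1, -3, 0, 0.02], [-1, 1, -3, 0, 0.02], [-1, 1, -3, 0, 0.02], [-1, 1, -3, 0, 0.02], [-1, 1, -3, 0, 0.02], [-1, 1, -3, 0, 0.01]]
  ]
}}

```text
clock: 17.1
position: [0.5476, -0.1211, 0.1995]
ee_rot: [0.0, 0.78, -0.625, 0.0]
contact_force: [0.0, 0.8, -6.3]
width: 0.0549
```

Request:
{"name": "carry_out", "arguments": {
  "rows": [
    [[-1, 1, -2, -1, 0], [-1, 0.6, -1.5, -1, 0], [-1, 0, -0.9, -1, 0], [-1, 0, 0, 0, 0], [-1, 0, 0, 0, 0]]
  ]
}}

```text
clock: 17.6
position: [0.5622, -0.1613, 0.1689]
ee_rot: [-0.0, 0.78, -0.625, -0.002]
contact_force: [-0.3, 0.8, -6.6]
width: 0.0551
```

```bash
python3 st.py
```

```text
17.6 [ 0.5622 -0.1613  0.1689] [-0.27  0.84 -6.56] [-0.017 -0.015 -0.017] 0.0551 [-0.      0.7804 -0.6252 -0.0016]
```

```bash
python3 - <<'E'
from h import *
a=cams.get_image("side")["image"][:,:,::-1]; b=cams.get_image("top")["image"][:,:,::-1]
cv2.imwrite("pics/b1s.png",a);cv2.imwrite("pics/b1t.png",b)
cv2.imwrite("pics/b1.png",cv2.resize(a[160:280,200:360],(800,600),interpolation=cv2.INTER_CUBIC))
cv2.imwrite("pics/b1z.png",cv2.resize(b[150:250,200:320],(720,600),interpolation=cv2.INTER_CUBIC))
E
```

View pics/b1.png

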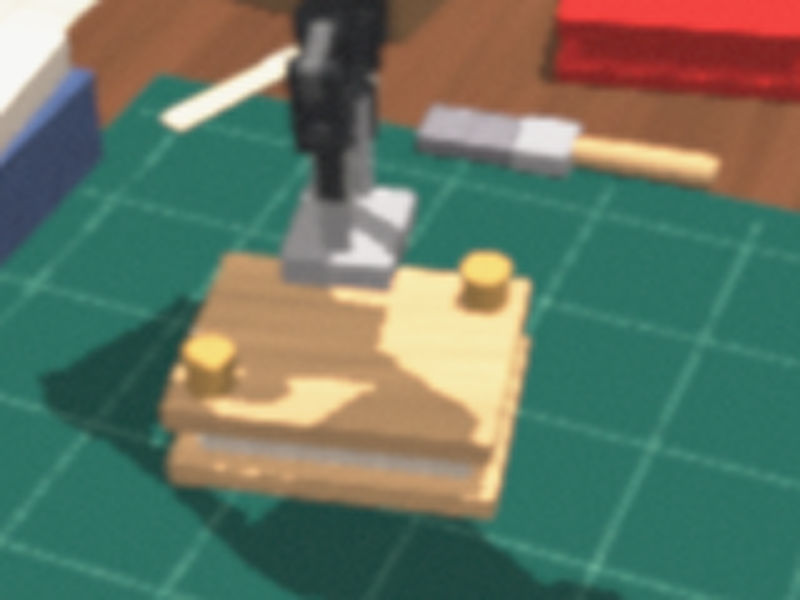

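View pics/b1z.png

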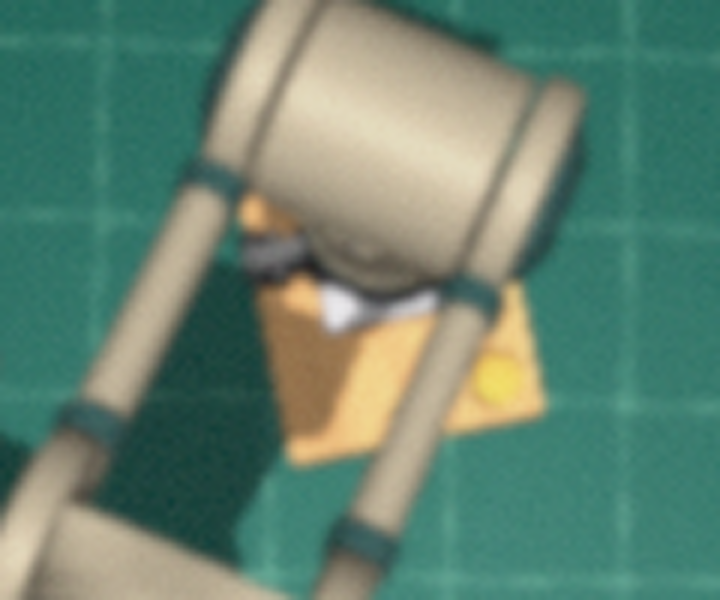

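```bash
python3 - <<'E'
from h import *
f=lambda zs,z:[at("side",z2p(a,(200,160),5),z)[:2].round(4).tolist() for a in zs]
print("top corners .140",f([(287,258),(393,265),(416,192),(318,185)],.140))
print("bot .120",f([(285,280),(387,287)],.120))
c0=np.array([.5622,-.1613]); y=np.radians(12.6); X=np.array([np.cos(y),np.sin(y)]);Y=np.array([-np.sin(y),np.cos(y)])
print([ (c0+X*dx+Y*dy).round(4).tolist() for dx,dy in((.03,.035),(-.03,.035),(-.03,-.035),(.03,-.035))])
E
```

```text
top corners .140 [[0.5787, -0.1192], [0.5252, -0.1338], [0.5394, -0.1981], [0.5916, -0.1848]]
bot .120 [[0.5838, -0.125], [0.5315, -0.1392]]
[[0.5838, -0.1206], [0.5253, -0.1337], [0.5406, -0.202], [0.5991, -0.1889]]
```

Request:
{"name": "carry_out", "arguments": {
  "rows": [
    [[-1, 0.3, -0.1, -1, 0], [-1, 0, 0, -1, 0], [-1, 0, 0, -1, 0], [-1, 0, 0, -1, 0], [-1, 0, 0, -1, 0], [-1, 0, 0, -0.5, 0], [-1, 0, 0, -0.3, 0], [-1, 0, 0, 0, 0], [-1, 0, 0, 0, 0]]
  ]
}}

```text
clock: 18.6
position: [0.5665, -0.1638, 0.1122]
ee_rot: [-0.0, 0.78, -0.625, 0.0]
contact_force: [0.3, 0.3, -6.3]
width: 0.0548
```

Request:
{"name": "carry_out", "arguments": {
  "rows": [
    [[-1, 0, 0, -0.1, 0], [-1, 0, 0, -0.1, 0], [-1, 0, 0, 0, 0]]
  ]
}}

```text
clock: 18.9
position: [0.5662, -0.1636, 0.1099]
ee_rot: [0.0, 0.78, -0.625, 0.0]
contact_force: [0.4, 0.5, -7.3]
width: 0.0552
```

Request:
{"name": "carry_out", "arguments": {
  "rows": [
    [[-1, 0, 0, -0.1, 0], [-1, 0, 0, -0.1, 0], [-1, 0, 0, 0, 0]]
  ]
}}

```text
clock: 19.2
position: [0.5661, -0.1635, 0.1076]
ee_rot: [0.0, 0.78, -0.625, -0.0]
contact_force: [0.1, 0.2, -5.9]
width: 0.0552
```

```bash
python3 st.py
```

```text
19.2 [ 0.5661 -0.1635  0.1076] [ 0.13  0.2  -5.86] [0.013 0.033 0.009] 0.0552 [ 1.000e-04  7.804e-01 -6.253e-01 -1.000e-04]
```

Request:
{"name": "carry_out", "arguments": {
  "rows": [
    [[-1, -0.1, 0.1, -0.05, 0], [-1, 0, 0, -0.05, 0], [-1, 0, 0, 0, 0]]
  ]
}}

```text
clock: 19.5
position: [0.5651, -0.1625, 0.1067]
ee_rot: [0.0, 0.78, -0.625, -0.0]
contact_force: [-0.2, 0.1, -6.3]
width: 0.055
```

Request:
{"name": "carry_out", "arguments": {
  "rows": [
    [[-1, 0, 0, -0.05, 0], [-1, 0, 0, -0.05, 0], [-1, 0, 0, 0, 0]]
  ]
}}

```text
clock: 19.8
position: [0.5652, -0.1626, 0.1057]
ee_rot: [0.0, 0.78, -0.625, -0.0]
contact_force: [-0.3, 0.1, -6.8]
width: 0.0546
```

Request:
{"name": "carry_out", "arguments": {
  "rows": [
    [[-1, 0, 0, -0.05, 0], [-1, 0, 0, -0.05, 0], [-1, 0, 0, 0, 0]]
  ]
}}

```text
clock: 20.1
position: [0.5653, -0.1626, 0.1056]
ee_rot: [-0.0, 0.78, -0.625, 0.0]
contact_force: [-1.5, 1.2, -0.5]
width: 0.0553
```

```bash
python3 st.py
```

```text
20.1 [ 0.5653 -0.1626  0.1056] [-1.5   1.2  -0.54] [ 0.051  0.304 -0.002] 0.0553 [-1.000e-04  7.804e-01 -6.253e-01  3.000e-04]
```

Request:
{"name": "carry_out", "arguments": {
  "rows": [
    [[-1, 0, 0, -0.05, 0], [-1, 0, 0, 0, 0], [-1, 0, 0, 0, 0]]
  ],
  "force": 30
}}

```text
clock: 20.4
position: [0.5653, -0.1625, 0.1055]
ee_rot: [-0.0, 0.78, -0.625, 0.0]
contact_force: [-3.9, 1.9, 6.4]
width: 0.0551
```

Request:
{"name": "carry_out", "arguments": {
  "rows": [
    [[-1, 0, 0, 0, 0], [-1, 0, 0, 0, 0]]
  ],
  "force": 20
}}

```text
clock: 20.6
position: [0.5653, -0.1625, 0.1055]
ee_rot: [-0.0, 0.78, -0.625, 0.0]
contact_force: [-2.7, 1.7, 6.3]
width: 0.0553
```

```bash
python3 st.py
```

```text
20.6 [ 0.5653 -0.1625  0.1055] [-2.72  1.65  6.28] [ 0.072  0.503 -0.101] 0.0553 [-1.000e-04  7.804e-01 -6.253e-01  4.000e-04]
```

Seated with about 13 N on the board. Opening slowly.

Request:
{"name": "carry_out", "arguments": {
  "rows": [
    [[0.35, 0, 0, 0, 0], [0.4, 0, 0, 0, 0], [0.6, 0, 0, 0, 0], [0.8, 0, 0, 0, 0], [1, 0, 0, 0, 0], [1, 0, 0, 0, 0], [1, 0, 0, 0, 0]]
  ]
}}

```text
clock: 21.3
position: [0.5653, -0.1626, 0.1043]
ee_rot: [0.0, 0.78, -0.625, 0.0]
contact_force: [0.0, 1.0, -0.2]
width: 0.0857
```

```bash
python3 st.py; python3 - <<'E'
from h import *
a=cams.get_image("side")["image"][:,:,::-1]
cv2.imwrite("pics/c1.png",cv2.resize(a[160:280,200:360],(800,600),interpolation=cv2.INTER_CUBIC))
E
```

```text
21.3 [ 0.5653 -0.1626  0.1043] [ 0.04  1.02 -0.19] [-0.014 -0.027 -0.027] 0.0857 [ 0.000e+00  7.804e-01 -6.253e-01  1.000e-04]
```

View pics/c1.png

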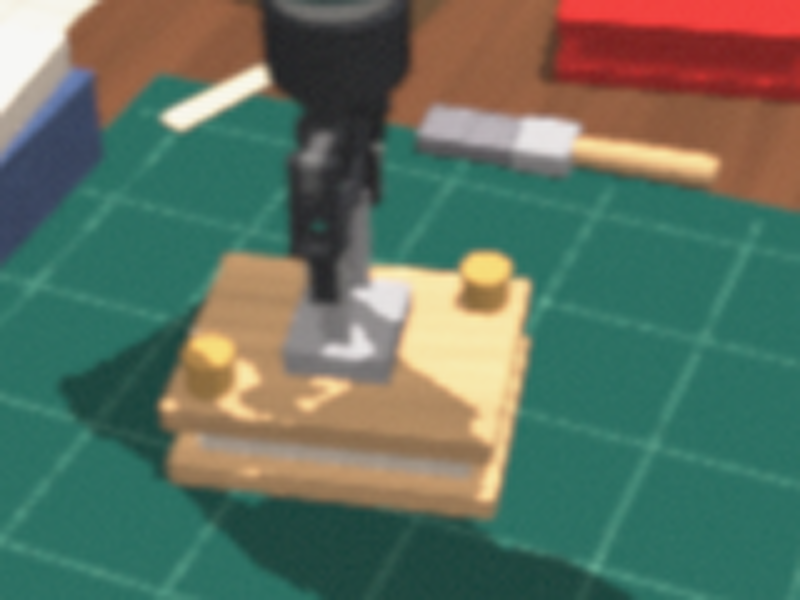

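Request:
{"name": "carry_out", "arguments": {
  "rows": [
    [[1, 0, 0, 0.5, 0], [1, 0, 0, 1, 0], [1, 0, 0, 2, 0], [1, 0, 0, 3, 0], [1, 0, 0, 3, 0], [1, 0, 0, 4, 0], [1, 0, 0, 4, 0], [1, 0, -4, 0, 0], [1, 0, -4, 0, 0], [1, 0, -4, 0, 0], [1, 0, -4, 0, 0], [1, 0, -4, 0, 0]]
  ]
}}

```text
clock: 22.55
position: [0.5651, -0.3641, 0.2806]
ee_rot: [-0.0, 0.78, -0.625, 0.001]
contact_force: [0.9, -1.5, 0.9]
width: 0.0854
```

```bash
python3 st.py; python3 - <<'E'
from h import *
a=cams.get_image("side")["image"][:,:,::-1]; b=cams.get_image("top")["image"][:,:,::-1]
cv2.imwrite("pics/d1.png",cv2.resize(a[180:260,210:330],(750,500),interpolation=cv2.INTER_CUBIC))
cv2.imwrite("pics/d2.png",cv2.resize(b[155:240,225:305],None,fx=7,fy=7,interpolation=cv2.INTER_CUBIC))
cv2.imwrite("pics/d3.png",a)
E
```

```text
22.55 [ 0.5651 -0.3641  0.2806] [ 0.9  -1.52  0.92] [-0.043 -0.023  0.001] 0.0854 [-0.      0.7804 -0.6252  0.0008]
```

View pics/d1.png

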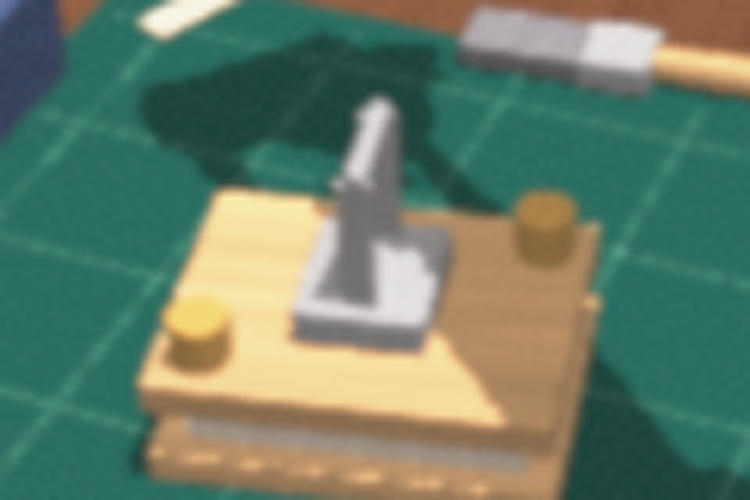

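View pics/d2.png

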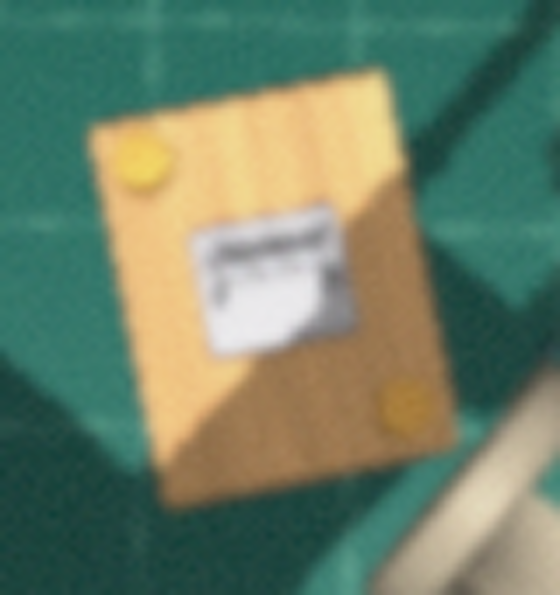

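```bash
python3 - <<'E'
from h import *
P=np.array([at("top",z2p(a,(225,155),7),.076) for a in[(190,235),(330,205),(355,328),(212,355)]]); m=P.mean(0)
y=np.radians(12.6); d=m[:2]-[.564,-.162]; print(m,d@[np.cos(y),np.sin(y)],d@[-np.sin(y),np.cos(y)])
P=np.array([at("top",z2p(a,(225,155),7),.08) for a in[(143,158),(405,402)]]);print(P)
E
```

```text
[ 0.56374738 -0.1600946   0.076     ] 0.00016910954639538407 0.0019146208243704175
[[ 0.61880504 -0.09983168  0.08      ]
 [ 0.50865468 -0.22212739  0.08      ]]
```

Request:
{"name": "carry_out", "arguments": {
  "rows": [
    [[1, 0, 0, 0, 0], [1, 0, 0, 0, 0], [1, 0, 0, 0, 0]]
  ]
}}

```text
clock: 22.95
position: [0.5654, -0.3612, 0.28]
ee_rot: [-0.0, 0.781, -0.625, 0.0]
contact_force: [0.4, -0.2, 0.8]
width: 0.0852
```

```bash
python3 st.py; python3 -c "
from h import *
print(manip.sign_off())"
```

```text
22.95 [ 0.5654 -0.3612  0.28  ] [ 0.4  -0.24  0.76] [-0.008  0.091  0.008] 0.0852 [-2.000e-04  7.809e-01 -6.247e-01  2.000e-04]
the job is handed in; nothing more can be done
None
```

The weight is off the hook and standing on the middle of the top board, and the job was handed in at about 23 s of the 59 s.

- **Off the hook:** I gripped the bail's legs with 80 N and raised it about 2 mm. I then pushed it back about 9.4 mm, to where it stopped moving and the force rose steeply. The largest push read was about 16 N, and it stayed between 12.7 and 16 N while I lifted the bar out past the nib, against the 30 N limit. When the bar cleared the keeper's top it sprang back about 10 mm. No force showed after that, but I had no reading during the spring itself.
- **Setting down:** It touched the board about 1 mm higher than expected, so it was probably tilted very slightly in the grip. About 13 N seated it before I let go, against the 60 N limit.
- **Last checks:**
    - The weight is upright and looks flat.
    - Its centre is within about 2 mm of the board's middle (0.2 mm in x, 1.9 mm in y), which is about the camera's accuracy.
    - It is square to the board, and both brass discs are where they were, within what I could measure.
    - The gripper is clear and touching nothing.

No check failed.

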